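# Pack the heat sink from behind the reel and the transformer

### The job

The finned heat sink sits in the niche of the grey caddy, behind the big solder reel and the small transformer. First stand both of those upright on the black side mat; with them there, take the heat sink out and lay it flat, fins up, in the open service case, and shut the case's lid fully. In the end the reel and the transformer must stand upright in the caddy again, each back in the spot where it stood at the start and the transformer square to the caddy as it was; do not disturb the little white reel in the caddy.

Things in the scene. Friction and masses are not known exactly. Their poses are not given: they have to be found in the camera images.
- heat_sink: Finned light-metal heat sink, 45 (x) x 60 (y) x 28 mm high, fins up, about 0.12 kg (varies). Starts in the caddy's niche, its short x side pointing out of the niche: there it can be gripped only across x (45 mm), one finger before it and one behind. Origin: centre of its underside, z up.
- solder_reel: Big reel of solder, 62 mm diameter, 48 mm high, green flanges, standing on its flange; about 0.28 kg (varies); solid round grip of 62 mm anywhere round it. Stands in the caddy in front of the niche, to the left or to the right. Origin: centre of its underside, z up.
- transformer: Small mains transformer, 50 (x) x 56 (y) x 52 mm high, about 0.46 kg (varies). Iron core 56 mm long in y, 30 mm thick in x, solid up to 46 mm; coil 50 mm in x, from 8 to 38 mm height. Grip across y (56 mm). Stands before the niche beside the reel (centres about 87 mm apart, 27 mm free between), its x nearly along the caddy's x. Origin: centre of its underside, z up.
- small_reel: Little white reel, 44 mm diameter, 30 mm high, standing on the caddy's plate beside the niche's left (+y) wall, near x = 60, y = 71 mm; a bystander to leave alone. Origin: centre of its underside.
- caddy: Grey fixed caddy: plate 4 mm thick, 190 mm in y, x = -75 to +100 mm, with a niche open to -x (the robot) and upward: side walls 8 mm thick, inner faces y = +-39, x = 12 to 96 mm; back wall's inner face x = 88 mm; wall tops 50 mm over the bench. Heat sink starts near x = 31, y = 0; reel and transformer near x = -31, y = +-43 mm. Origin: on the bench, x into the niche, z up.
- case: Aluminium service case fixed to the bench, outside 150 (x) x 150 (y) x 52 mm high, walls and floor 4 mm (inside 142 x 142 x 48 mm), open at the top, black corners, lid hinged on the +x rim. Origin: centre of its underside, x towards the hinge, z up.
- lid (a joint): Hinge of the case's lid: 0 = shut, grows as it opens (rad), up to 1.9; starts standing open at 1.55 to 1.75. It stays at any angle by friction and has no latch; about 1.5 to 2.5 N at its free edge swings it. Lid: plate 150 (from the hinge) x 150 x 6 mm.
- lid_hinge (a point): Middle of the lid's hinge line, on the inner face of the lid, 75 mm from the case's centre along +x and 52.5 mm over the bench; the hinge line runs along the case's y.
- lid_tab (a point): Tip of the lid's small black tab (50 mm wide, 6 mm thick, 11 mm beyond the lid's free edge), in its middle on the outer face, 161 mm from the hinge line. With the lid open it is the top of the lid; the outer face looks away from the robot.
- side_mat: Black rubber side mat, fixed, 230 (x) x 120 (y) x 3 mm, empty at the start; mat, caddy and case lie side by side in any order. Origin: centre of its underside, x along its length.

How it is judged (in metres and radians):
On the way, in this order (a step that is already met when the one before it is completed fails the run):
1. reel and transformer both stand released on the side mat, heat sink still in its niche (x of solder_reel in the frame of side_mat between -0.09 and 0.09 m and y of solder_reel in the frame of side_mat between -0.038 and 0.038 m and z of each of solder_reel, transformer in the frame of side_mat below 0.01 m and angle between each of solder_reel, transformer's own z axis and vertical below 0.12 rad and linear speed of each of solder_reel, transformer below 0.02 m/s and angular speed of each of solder_reel, transformer below 0.2 rad/s and contact force between each of solder_reel, transformer and the fingers below 0.1 N and x of transformer in the frame of side_mat between -0.09 and 0.09 m and y of transformer in the frame of side_mat between -0.038 and 0.038 m and distance of heat_sink from where it was at the start of the episode below 0.03 m), for 0.2 s.
2. heat sink lies flat and released on the case's floor while both others still stand on the side mat (x of heat_sink in the frame of case between -0.052 and 0.052 m and y of heat_sink in the frame of case between -0.052 and 0.052 m and z of heat_sink in the frame of case between 0 and 0.012 m and angle between each of heat_sink, solder_reel, transformer's own z axis and vertical below 0.12 rad and linear speed of each of heat_sink, solder_reel, transformer below 0.02 m/s and angular speed of each of heat_sink, solder_reel, transformer below 0.2 rad/s and contact force between each of heat_sink, solder_reel, transformer and the fingers below 0.1 N and x of solder_reel in the frame of side_mat between -0.09 and 0.09 m and y of solder_reel in the frame of side_mat between -0.038 and 0.038 m and z of each of solder_reel, transformer in the frame of side_mat below 0.01 m and x of transformer in the frame of side_mat between -0.09 and 0.09 m and y of transformer in the frame of side_mat between -0.038 and 0.038 m), for 0.2 s.
At the end, for the whole second after the job is handed in: Heat sink flat, fins up (tilt < 0.12 rad) on the case floor; lid shut (< 0.06 rad); reel and transformer upright (tilt < 0.12 rad), each within 15 mm of where it stood at the start, transformer x axis within 0.3 rad of the caddy's (either way); all released and at rest (x of heat_sink in the frame of case between -0.052 and 0.052 m and y of heat_sink in the frame of case between -0.052 and 0.052 m and z of heat_sink in the frame of case between 0 and 0.012 m and angle between each of heat_sink, solder_reel, transformer's own z axis and vertical below 0.12 rad and linear speed of each of heat_sink, solder_reel, transformer below 0.02 m/s and angular speed of each of heat_sink, solder_reel, transformer below 0.2 rad/s and contact force between each of heat_sink, solder_reel, transformer and the fingers below 0.1 N and value of joint lid below 0.06 rad and distance of each of solder_reel, transformer from where it was at the start of the episode below 0.015 m and angle between the x axis of transformer and the x axis of caddy, either way round below 0.3 rad); the robot touches nothing.
It fails at once if the little white reel is pushed more than 20 mm (distance of small_reel from where it was at the start of the episode above 0.02 m).
It also fails if it takes over 144 s, if anything falls off the work surface, if the arm or the gripper's body presses on something with over 40 N, if the wrist force passes 120 N, or if a joint passes its speed limit or range.

### The arm

A 7-joint arm with a two-finger parallel gripper is mounted at the origin on a cart in front of the work surface, level with it; the furniture and walls round the work are solid. World frame = base frame: x ahead of the robot, y to its left, z up, the work surface at z = 0. Lengths are in mm, angles in rad, forces in N, time in s.
With the tool pointing down it reaches from about 400 to 850 mm from the base axis. Payload 4.5 kg.
Tool frame: the origin (TCP) lies between the finger pads; the fingertips stand 19 mm ahead of it and the grasp point (between the pads) is the TCP; z points along the fingers, y is the line along which they close (so a half turn about z gives the same grasp; the last joint's range is limited). The gripper opens to 85 mm and grips with 20 to 120 N. Pads are 22 mm wide; open, the fingers measure 114 mm over their backs; the gripper's body (76 mm by 85 mm) begins 54 mm behind the grasp point. The pads swing forward as they close: fully open they stand 13 mm farther back than shut.
Start: joints at [-1.236, 0.689, -0.195, 1.565, 0.157, 0.902, -0.215], TCP at [185.158, 596.966, 250.317] pointing down, gripper open.
Joint ranges: [-3.01, 3.01], [-0.46, 2.08], [-1.47, 1.51], [0.13, 2.56], [-1, 4.14], [0.04, 2.09], [-2.66, 2.66]. Speed limits (rad/s): [2.57, 2.57, 3.14, 3.14, 3.14, 3.14, 3.14].

### API

Orientations are given as a unit quaternion [x, y, z, w].
In Python, from workcell import get_obs, grab_frame, camera_params, job_done, boxes_of, place_of gives the robot as it stands.
- The arm moves only by the shell command python3 -m inch 'ROWS'. ROWS is JSON, a list that holds one entry, the list of rows, each a list of 5 numbers: the shift along the tool's x, y, z in cm, then the turn about the tool's z in rad, then the finger opening in cm, from 0 to 8.54. A call has 1 to 20 rows; each row shifts and turns the commanded pose from where the row before left it, along the tool's axes as they then stand; what a row does not reach is not made up. A row lasts 1/10 s, in which the tool goes at most 50 mm and 8.59 degrees, less where a joint would pass 70% of its speed; a pose out of reach is approached as far as the arm can. A call with a gripper value outside its range is refused whole. The fingers move at their own pace and stop on an object; the grip force is fixed at half the most. Time passes only in rows, so rows that do not move let the fingers close. It gives the time, the measured TCP pose, the force, the opening and the grip force at its end, in the units of the state.
- get_obs(): the state, without advancing time (a new reading comes with each control period).
- grab_frame(name): name is "side" or "top"; returns the picture (400x640x3 uint8, red, green, blue); there is no depth.
- camera_params(name): a dict with "camera_matrix" (3x3 intrinsics, pixels), "k1" (the pictures are not rectified: a ray, as slopes to the right and down, at radius r is drawn at 1 + k1 r^2 times it, then the intrinsics apply), "extrinsics" (4x4, takes a point from camera to world coordinates). Camera axes: x right, y down, z forward; pixel columns grow to the right and rows downward; lengths in mm; the calibration is good to about 2 mm. A picture is of the moment at which its call begins. camera_params takes no time and is no camera call.
- job_done(): hands the job in; it is judged then, once.
Trained networks look in the newest picture that a camera, given by its name, has taken for a name from the list of things; names that differ only in an ending like _2 or _b are one class to them, and where a whole thing is asked for, a point or a joint stands for the part that bears it (a point fixed in the world has none). Each returns a list of dicts, best first, with "conf" (0 to 1); they miss things now and then, are a little off and sometimes report something else, mostly with a low value. They report only what shows in the picture. A call takes as long as a camera call.
- boxes_of(camera, label): "bbox" ([centre column, centre row, width, height] in pixels, round what is visible of it).
- place_of(camera, label): "xy" ([column, row] in pixels: a listed point, or the origin of a listed thing).
The state is a dict: "clock": time; "qpos": joint angles; "joint_velocities": joint speeds; "tau": joint torques, N m; "tool_pos": TCP position; "tool_rot": TCP orientation; "wrist_force": force on the tool from outside, world axes, zero at the start; "ft_torque": the same for the moment, N m; "grip_width": opening from 0.0 (shut) to 1.0 (fully open); "grasp_force": force on a finger pad.
Only numpy, scipy, OpenCV 4.12 (cv2) and the standard library are available. Lean on these libraries where they do the work, as an engineer would, in place of code of your own. Each camera call takes 0.05 s, during which the arm holds its last target. There are 200 camera calls.

## Working session

There is one attempt and no reset: what is moved stays moved. The work goes in short steps, Python scripts to look and compute and a shell command to move; the robot and the scene stay as the last step left them, time stands still between calls to the robot, and variables do not carry over. Pictures are saved under pics/ and viewed, at most 14 in all, crops included, and the job is handed in when it is done.

```bash
mkdir -p pics; ls; cat > h.py <<'E'
import numpy as np, cv2
from workcell import *
def params(c):
    p=camera_params(c); return np.array(p["camera_matrix"]),p["k1"],np.array(p["extrinsics"])
def ray(c,uv):
    K,k1,T=params(c)
    s=cv2.undistortPoints(np.array([[uv]],float),K,np.array([k1,0,0,0,0.]))[0,0]
    d=T[:3,:3]@np.array([s[0],s[1],1]); return T[:3,3],d/np.linalg.norm(d)
def atz(c,uv,z):
    o,d=ray(c,uv); return o+d*(z-o[2])/d[2]
def tri(*cu):
    A=np.zeros((3,3));b=np.zeros(3);rs=[ray(c,u) for c,u in cu]
    for o,d in rs:
        M=np.eye(3)-np.outer(d,d);A+=M;b+=M@o
    x=np.linalg.solve(A,b); return x,[float(np.linalg.norm((np.eye(3)-np.outer(d,d))@(x-o))) for o,d in rs]
def proj(c,P):
    K,k1,T=params(c); R=T[:3,:3].T; 
    r=cv2.Rodrigues(R)[0]; t=-R@T[:3,3]
    return cv2.projectPoints(np.array(P,float).reshape(-1,1,3),r,t,K,np.array([k1,0,0,0,0.]))[0][:,0]
def save(c,n):
    im=grab_frame(c); cv2.imwrite(f"pics/{n}.png",im[:,:,::-1]); return im
E
python3 - <<'E'
from h import *
np.set_printoptions(precision=1,suppress=True)
o=get_obs();print({k:np.round(v,3) for k,v in o.items()})
for c in("side","top"):
    save(c,c+"0"); print(c,params(c)[2])
names="heat_sink solder_reel transformer small_reel caddy case lid_hinge lid_tab side_mat".split()
for n in names:
    r={c:place_of(c,n)[:2] for c in("side","top")}
    print(n,{c:[(np.round(q["xy"],1).tolist(),round(q["conf"],2)) for q in v] for c,v in r.items()})
    if all(r.values()): print("   ",tri(("side",r["side"][0]["xy"]),("top",r["top"][0]["xy"])), atz("top",r["top"][0]["xy"],4))
E
```

```text
pics
{'clock': np.float64(0.0), 'qpos': array([-1.2,  0.7, -0.2,  1.6,  0.2,  0.9, -0.2]), 'joint_velocities': array([ 0.,  0., -0., -0.,  0., -0.,  0.]), 'tau': array([ -0. , -54. ,  -1.3, -15.9,   0. ,   0. ,   0. ]), 'tool_pos': array([185.1, 596.3, 249.5]), 'tool_rot': array([ 0.1,  1. , -0. , -0. ]), 'wrist_force': array([-0. , -0.1,  0.1]), 'ft_torque': array([ 0.,  0., -0.]), 'grasp_force': np.float64(0.0), 'grip_width': np.float64(1.001)}
side [[  0.4   0.8  -0.5 932.8]
 [  0.9  -0.3   0.2 -42. ]
 [  0.   -0.5  -0.8 861.7]
 [  0.    0.    0.    1. ]]
top [[ -0.   -1.    0.2 334.6]
 [ -1.   -0.   -0.  158.5]
 [  0.   -0.2  -1.  920.6]
 [  0.    0.    0.    1. ]]
heat_sink {'side': [([317.9, 241.5], 0.57)], 'top': [([321.0, 191.3], 0.72)]}
    (array([527.8, 124.9,  -0.2]), [4.975518697097686, 4.975518697097625]) [528.5 129.8   4. ]
solder_reel {'side': [([291.7, 226.7], 0.56)], 'top': [([343.7, 216.1], 0.63)]}
    (array([465.6,  73.7,   4.8]), [0.02536342561804139, 0.025363425618021577]) [465.7  73.6   4. ]
transformer {'side': [([320.6, 217.4], 0.85)], 'top': [([307.7, 218.3
[... 299 characters left out ...]
16612872]) [551.7 203.2   4. ]
caddy {'side': [([314.7, 230.2], 0.87), ([317.4, 242.2], 0.58)], 'top': [([322.8, 204.2], 0.57)]}
    (array([495.7, 124.7,   2.6]), [0.7246121104465109, 0.724612110446517]) [495.7 125.4   4. ]
case {'side': [([394.2, 205.0], 0.56)], 'top': [([233.3, 203.9], 0.88)]}
    (array([498. , 349.7,  -8.9]), [0.5192635208468696, 0.519263520846799]) [495.9 347.5   4. ]
lid_hinge {'side': [], 'top': [([226.6, 168.7], 0.94), ([213.2, 145.8], 0.27)]}
lid_tab {'side': [([430.1, 180.4], 0.61)], 'top': [([217.2, 143.3], 0.82)]}
    (array([582.1, 343.9, 211.7]), [2.7775343029013273, 2.777534302901265]) [653.1 394.7   4. ]
side_mat {'side': [], 'top': [([416.0, 203.2], 0.73)]}
```

```bash
python3 - <<'E'
import cv2
a=cv2.imread("pics/top0.png");b=cv2.imread("pics/side0.png")
cv2.imwrite("pics/t0c.png",cv2.resize(a[120:280,180:480],None,fx=2.65,fy=2.65,interpolation=cv2.INTER_CUBIC))
cv2.imwrite("pics/s0c.png",cv2.resize(b[120:320,200:460],None,fx=3,fy=3,interpolation=cv2.INTER_CUBIC))
E
```

```text
(no output)
```

View pics/t0c.png

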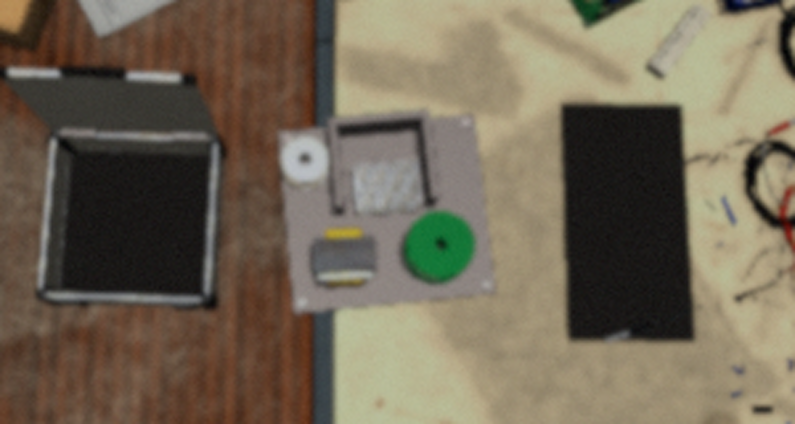

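View pics/s0c.png

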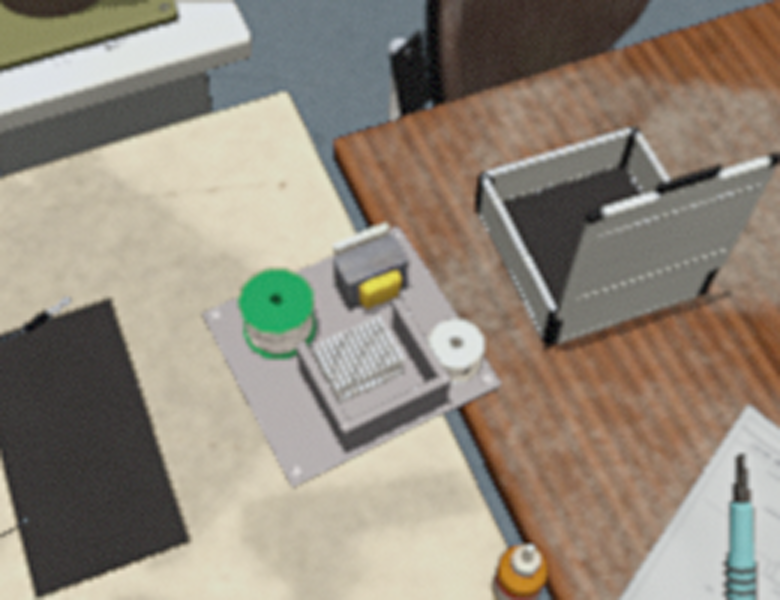

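```bash
cat > m0.py <<'E'
from h import *
np.set_printoptions(precision=1,suppress=True)
def T(p,z): return atz("top",(p[0]/2.65+180-0.3,p[1]/2.65+120-0.3),z)
def S(p,z): return atz("side",(p[0]/3+200-.3,p[1]/3+120-.3),z)
def fit(model,pts):
    A=np.array(model,float);B=np.array(pts)[:,:2];a=A-A.mean(0);b=B-B.mean(0)
    th=np.arctan2((a[:,0]*b[:,1]-a[:,1]*b[:,0]).sum(),(a*b).sum())
    R=np.array([[np.cos(th),-np.sin(th)],[np.sin(th),np.cos(th)]])
    t=B.mean(0)-R@A.mean(0); return t,th,np.linalg.norm(A@R.T+t-B,axis=1)
cm=[(100,95),(100,-95),(-75,-95),(-75,95)]
print("caddy top",fit(cm,[T(p,4) for p in[(278,131),(473,115),(495,292),(297,312)]]))
print("caddy side",fit(cm,[S(p,4) for p in[(500,382),(294,488),(203,316),(398,228)]]))
print("case top",fit([(75,75),(75,-75),(-75,-75),(-75,75)],[T(p,52) for p in[(52,136),(222,142),(214,304),(38,299)]]))
print("mat top",fit([(115,60),(115,-60),(-115,-60),(-115,60)],[T(p,3) for p in[(562,104),(681,104),(693,340),(569,340)]]))
print("reel",T((438,246),52),S((276,298),52), tri(("top",(438/2.65+179.7,246/2.65+119.7)),("side",(276/3+199.7,298/3+119.7))))
print("trafo top face",[T(p,50) for p in[(311,236),(376,236),(376,283),(311,283)]])
for l in("heat_sink","transformer","solder_reel"):
  for c in("top","side"):
    b=boxes_of(c,l)
    print(l,c,[(np.round(q["bbox"],1),round(q["conf"],2)) for q in b[:2]])
E
python3 m0.py; python3 - <<'E'
import cv2
a=cv2.imread("pics/top0.png")
cv2.imwrite("pics/t0d.png",cv2.resize(a[158:242,282:366],None,fx=7,fy=7,interpolation=cv2.INTER_CUBIC))
E
```

```text
caddy top (array([495.6, 117.6]), np.float64(0.10056332269052427), array([0.5, 2.6, 2.1, 3.2]))
caddy side (array([500.2, 119.6]), np.float64(0.11023338913110828), array([3.1, 1.4, 2.4, 2.2]))
case top (array([491.2, 347. ]), np.float64(-0.028146352153630885), array([2.1, 2.4, 2.6, 2.3]))
mat top (array([ 500.6, -110.2]), np.float64(-0.006717240934994732), array([2.3, 1.1, 2. , 1.3]))
reel [467.4  74.9  52. ] [471.6  74.5  52. ] (array([468.4,  74.8,  46.6]), [0.47143037460263626, 0.471430374602651])
trafo top face [array([476.5, 187.9,  50. ]), array([476.6, 130. ,  50. ]), array([434.5, 130.1,  50. ]), array([434.5, 187.5,  50. ])]
heat_sink top [(array([323.3, 192.8,  20.8,  21.3]), 0.65)]
heat_sink side [(array([320.2, 241.1,  30.4,  29.1]), 0.96)]
transformer top [(array([310.1, 217.3,  26.3,  25.6]), 0.58)]
transformer side [(array([324.2, 209.4,  27.1,  26.1]), 0.63)]
solder_reel top [(array([345.2, 212.9,  30.3,  28.3]), 0.59)]
solder_reel side [(array([290. , 225.3,  25.3,  32.5]), 0.67)]
```

View pics/t0d.png

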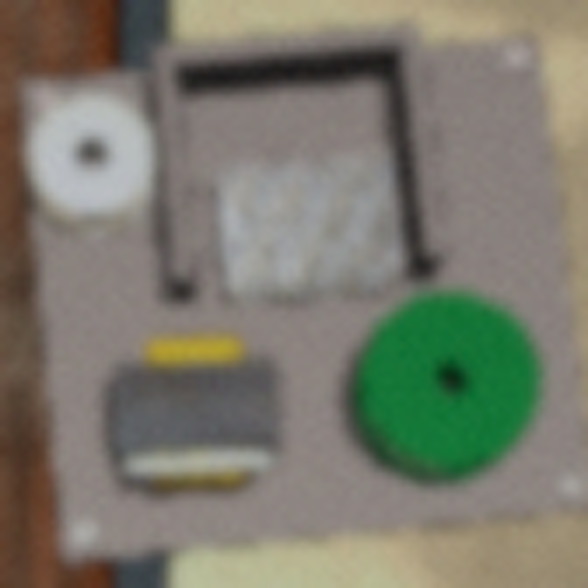

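```bash
cat >> h.py <<'E'
def go(x,y,z,yaw=None,prev=None):
    "turn first, then shift; yaw = world angle of the tool's y axis from +y (mod pi). prev=(pos,tool y dir) chain"
    from scipy.spatial.transform import Rotation as Ro
    o=get_obs(); R=Ro.from_quat(o["tool_rot"]); p=np.array(o["tool_pos"]); 
    if prev is not None: p,R=prev
    Y=R.as_matrix()[:,1]; cur=np.arctan2(-Y[0],Y[1])
    d=0 if yaw is None else (yaw-cur+np.pi/2)%np.pi-np.pi/2
    R2=Ro.from_euler("z",d)*R
    s=R2.inv().apply(np.array([x,y,z])-p)/10
    print("yaw now %.3f, tool-z turn %.3f, then shift cm"%(cur,-d),np.round(s,2)); return np.array([x,y,z]),R2
E
python3 -c "
from h import *
a=go(468.5,74,150,.105);go(468.5,74,28,prev=a)
print(get_obs()['tool_rot'],get_obs()['clock'],get_obs()['qpos'])"
```

```text
yaw now -0.301, tool-z turn -0.406, then shift cm [-22.7  -54.98  10.03]
yaw now 0.105, tool-z turn 0.000, then shift cm [-0.  -0.  12.2]
[ 1.49788643e-01  9.88718039e-01  3.28631111e-05 -3.90390478e-06] 1.3 [-1.23621164  0.68910584 -0.1946238   1.56531103  0.15731123  0.90249746
 -0.21507336]
```

```bash
python3 -m inch '[[[0,0,0,-0.135,7.5],[0,0,0,-0.135,7.5],[0,0,0,-0.136,7.5],[-1.3,-3.2,0.5,0,7.5],[-1.3,-3.2,0.5,0,7.5],[-1.3,-3.2,0.5,0,7.5],[-1.3,-3.2,0.5,0,7.5],[-1.3,-3.2,0.5,0,7.5],[-1.3,-3.2,0.5,0,7.5],[-1.3,-3.2,0.5,0,7.5],[-1.3,-3.2,0.5,0,7.5],[-1.3,-3.2,0.5,0,7.5],[-1.3,-3.2,0.5,0,7.5],[-1.3,-3.2,0.5,0,7.5],[-1.3,-3.2,0.5,0,7.5],[-1.3,-3.2,0.5,0,7.5],[-1.3,-3.2,0.5,0,7.5],[-1.3,-3.2,0.5,0,7.5],[-1.3,-3.2,0.5,0,7.5],[0,0,0,0,7.5]]]'; python3 -c "
from h import *
go(468.5,74,28,.105);print(get_obs()['grip_width'])"
```

```text
clock: 3.3
tool_pos: [447.6, 104.1, 169.6]
tool_rot: [-0.048, 0.999, -0.002, -0.0]
wrist_force: [-0.8, -0.2, 0.2]
grip_width: 0.879
grasp_force: 0.0
yaw now 0.096, tool-z turn -0.009, then shift cm [-1.76 -3.16 14.18]
0.8789438170428929
```

```bash
python3 -m inch '[[[-0.9,-1.6,1,-0.009,7.4],[-0.86,-1.56,1,0,7.4],[0,0,2,0,7.4],[0,0,2,0,7.4],[0,0,2,0,7.4],[0,0,0.4,0,7.4],[0,0,0,0,7.4]]]'; python3 - <<'E'
from h import *
go(468.5,74,28,.105)
a=save("top","a1");b=save("side","b1")
a=cv2.resize(a[170:260,290:380],None,fx=4.4,fy=4.4);b=cv2.resize(b[170:270,240:340],None,fx=3.96,fy=3.96)
cv2.imwrite("pics/ab1.png",np.hstack([a,b])[:,:,::-1])
E
```

```text
clock: 4.0
tool_pos: [466.5, 80.3, 85.8]
tool_rot: [-0.057, 0.998, -0.0, -0.001]
wrist_force: [0.7, 0.0, -0.1]
grip_width: 0.867
grasp_force: 0.0
yaw now 0.115, tool-z turn 0.010, then shift cm [-0.14 -0.64  5.78]
```

View pics/ab1.png

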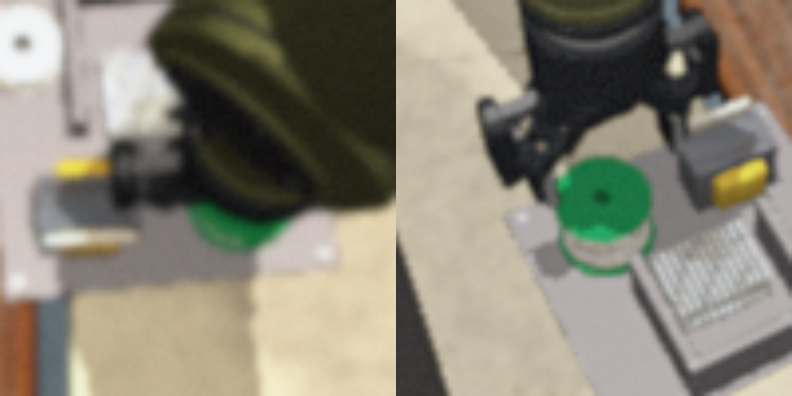

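The gripper hovers over the reel, about 6 mm too far toward the transformer; correcting, then descending.

```bash
python3 -m inch '[[[-0.14,-0.64,0,0.01,7.4],[0,0,0,0,7.4],[0,0,0,0,7.4]]]'; python3 -c "
from h import *
go(468.5,74,28,.105)"
```

```text
clock: 4.4
tool_pos: [469.3, 73.5, 86.8]
tool_rot: [-0.052, 0.999, 0.0, 0.001]
wrist_force: [0.4, -0.2, -0.1]
grip_width: 0.868
grasp_force: 0.0
yaw now 0.103, tool-z turn -0.002, then shift cm [0.08 0.05 5.88]
```

```bash
python3 -m inch '[[[0,0,1.5,0,7.4],[0,0,1.5,0,7.4],[0,0,1.5,0,7.4],[0,0,1.2,0,7.4],[0,0,0,0,7.4],[0,0,0,0,7.4]]]' && python3 -m inch '[[[0,0,0,0,5.5],[0,0,0,0,5.5],[0,0,0,0,5.5],[0,0,0,0,5.5],[0,0,0,0,5.5],[0,0,0,0,5.5],[0,0,0,0,5.5]]]'
```

```text
clock: 5.0
tool_pos: [468.9, 74.1, 29.5]
tool_rot: [-0.052, 0.999, 0.0, -0.0]
wrist_force: [0.1, -1.0, 0.7]
grip_width: 0.87
grasp_force: 0.0
clock: 5.7
tool_pos: [469.2, 73.8, 30.4]
tool_rot: [-0.052, 0.999, 0.0, 0.001]
wrist_force: [-0.2, -0.6, 5.1]
grip_width: 0.706
grasp_force: 65.4
```

```bash
python3 -m inch '[[[0,0,-0.5,0,5.5],[0,0,-2,0,5.5],[0,0,-3,0,5.5],[0,0,-3,0,5.5],[0,0,-0.5,0,5.5],[0,0,0,0,5.5]]]'; python3 -c "
from h import *
a=go(555,-111,110,0.105);go(555,-111,29.4,prev=a)"
```

```text
clock: 6.3
tool_pos: [469.3, 73.8, 120.1]
tool_rot: [-0.052, 0.999, 0.0, 0.001]
wrist_force: [-0.1, 0.6, -3.1]
grip_width: 0.699
grasp_force: 66.4
yaw now 0.103, tool-z turn -0.002, then shift cm [ -6.58 -19.28   1.01]
yaw now 0.105, tool-z turn 0.000, then shift cm [ 0.02 -0.    8.06]
```

```bash
python3 -m inch '[[[-0.3,-0.93,0.1,0,5.5],[-0.8,-2.3,0.1,0,5.5],[-1,-3,0.1,0,5.5],[-1,-3,0.1,0,5.5],[-1,-3,0.1,0,5.5],[-1,-3,0.1,0,5.5],[-0.8,-2.3,0.1,0,5.5],[-0.4,-1.2,0.1,0,5.5],[-0.28,-0.55,0.1,0,5.5],[0,0,0,0,5.5],[0,0,0,0,5.5]]]'; python3 -c "
from h import *
a=go(555,-111,29.4)"
```

```text
clock: 7.4
tool_pos: [553.8, -109.1, 109.9]
tool_rot: [-0.053, 0.999, 0.001, -0.001]
wrist_force: [0.2, 0.2, -3.8]
grip_width: 0.701
grasp_force: 66.3
yaw now 0.107, tool-z turn 0.000, then shift cm [-0.11 -0.22  8.05]
```

```bash
python3 -m inch '[[[0,0,2,0,5.5],[0,0,2.5,0,5.5],[0,0,2,0,5.5],[0,0,1,0,5.5],[0,0,0.45,0,5.5],[0,0,0,0,5.5],[0,0,0,0,5.5]]]'
```

```text
clock: 8.1
tool_pos: [554.9, -110.7, 31.6]
tool_rot: [-0.052, 0.999, 0.0, 0.001]
wrist_force: [0.2, 0.2, -3.3]
grip_width: 0.704
grasp_force: 66.2
```

```bash
python3 -m inch '[[[0,0,0.2,0,5.5],[0,0,0,0,5.5],[0,0,0,0,7.4],[0,0,0,0,7.6],[0,0,0,0,7.6],[0,0,0,0,7.6]]]' && python3 -m inch '[[[0,0,-2,0,7.6],[0,0,-3,0,7.6],[0,0,-3,0,7.6],[0,0,0,0,7.0],[0,0,0,0,7.0]]]'; python3 -c "
from h import *
a=go(461,158,110,0.1);go(461,158,31,prev=a)"
```

```text
clock: 8.7
tool_pos: [554.4, -110.9, 28.9]
tool_rot: [-0.052, 0.999, 0.0, 0.0]
wrist_force: [-0.1, 0.0, -0.5]
grip_width: 0.891
grasp_force: 0.0
clock: 9.2
tool_pos: [554.6, -111.2, 109.3]
tool_rot: [-0.052, 0.999, -0.0, 0.001]
wrist_force: [-0.6, 0.0, 0.0]
grip_width: 0.818
grasp_force: 0.0
yaw now 0.104, tool-z turn 0.004, then shift cm [ 6.63 27.72 -0.09]
yaw now 0.100, tool-z turn 0.000, then shift cm [0.01 0.   7.9 ]
```

```bash
python3 -m inch '[[[0.3,1.2,0,0,7],[0.7,2.8,0,0,7],[0.7,3,0,0,7],[0.7,3,0,0,7],[0.7,3,0,0,7],[0.7,3,0,0,7],[0.7,3,0,0,7],[0.7,3,0,0,7],[0.7,2.8,0,0,7],[0.5,1.9,0,0,7],[0.23,1.02,0,0,7],[0,0,0,0,7],[0,0,0,0,7]]]'; python3 - <<'E'
from h import *
go(461,158,31,.1)
a=save("top","a2");b=save("side","b2")
a=cv2.resize(a[170:260,270:360],None,fx=4.4,fy=4.4);b=cv2.resize(b[150:250,270:370],None,fx=3.96,fy=3.96)
cv2.imwrite("pics/ab2.png",np.hstack([a,b])[:,:,::-1])
print(place_of("top","solder_reel")[:1])
E
```

```text
clock: 10.5
tool_pos: [459.4, 156.8, 108.4]
tool_rot: [-0.052, 0.999, -0.001, -0.0]
wrist_force: [-0.2, -0.3, 0.1]
grip_width: 0.816
grasp_force: 0.0
yaw now 0.103, tool-z turn 0.003, then shift cm [-0.18  0.11  7.74]
[]
```

View pics/ab2.png

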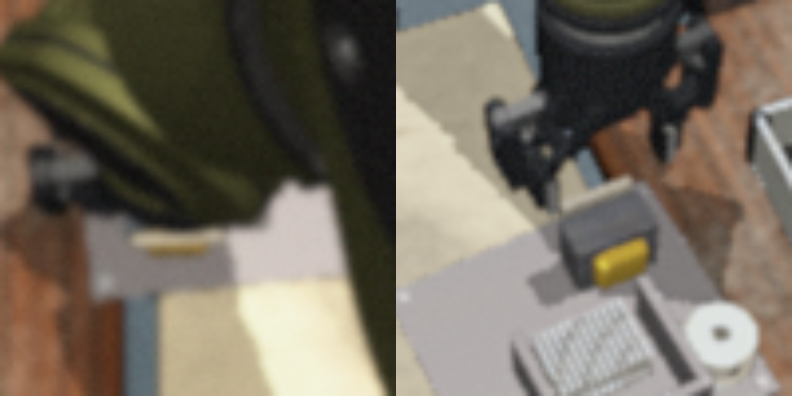

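The gripper straddles the transformer squarely with both fingers clear; descending.

```bash
python3 -m inch '[[[-0.15,0.1,1.5,0,7],[0,0,2,0,7],[0,0,2,0,7],[0,0,1.5,0,7],[0,0,0.7,0,7],[0,0,0,0,7],[0,0,0,0,7]]]' && python3 -m inch '[[[0,0,0,0,4.8],[0,0,0,0,4.8],[0,0,0,0,4.8],[0,0,0,0,4.8],[0,0,0,0,4.8],[0,0,0,0,4.8],[0,0,0,0,4.8]]]'; 
```

```text
clock: 11.35
tool_pos: [461.3, 158.7, 32.2]
tool_rot: [-0.052, 0.999, 0.0, 0.0]
wrist_force: [-0.2, -0.3, 0.6]
grip_width: 0.823
grasp_force: 0.0
clock: 12.05
tool_pos: [461.5, 158.9, 32.9]
tool_rot: [-0.052, 0.999, 0.0, 0.001]
wrist_force: [0.2, -1.1, 4.8]
grip_width: 0.653
grasp_force: 63.1
```

```bash
python3 -m inch '[[[0,0,-0.5,0,4.8],[0,0,-2,0,4.8],[0,0,-3,0,4.8],[0,0,-3,0,4.8],[0,0,-0.5,0,4.8],[0,0,0,0,4.8]]]'; python3 -c "
from h import *
a=go(447,-111,110,0.05);go(447,-111,31.9,prev=a)"
```

```text
clock: 12.65
tool_pos: [461.3, 158.9, 122.3]
tool_rot: [-0.052, 0.999, 0.0, 0.001]
wrist_force: [1.0, -0.4, -5.4]
grip_width: 0.658
grasp_force: 64.9
yaw now 0.104, tool-z turn 0.054, then shift cm [  2.78 -26.88   1.21]
yaw now 0.050, tool-z turn 0.000, then shift cm [ 0.01 -0.01  7.81]
```

```bash
python3 -m inch '[[[0,0,0,0.054,4.8],[0.1,-1,0.1,0,4.8],[0.2,-2,0.1,0,4.8],[0.3,-3,0.1,0,4.8],[0.3,-3,0.1,0,4.8],[0.3,-3,0.1,0,4.8],[0.3,-3,0.1,0,4.8],[0.3,-3,0.1,0,4.8],[0.3,-3,0.1,0,4.8],[0.3,-3,0.1,0,4.8],[0.28,-1.9,0.1,0,4.8],[0.1,-1,0.1,0,4.8],[0,0,0,0,4.8],[0,0,0,0,4.8]]]'; python3 -c "
from h import *
a=go(447,-111,31.9)"
```

```text
clock: 14.05
tool_pos: [446.7, -109.9, 110.4]
tool_rot: [-0.026, 1.0, 0.001, -0.0]
wrist_force: [0.4, 1.0, -5.1]
grip_width: 0.653
grasp_force: 64.7
yaw now 0.052, tool-z turn 0.000, then shift cm [-0.03 -0.13  7.85]
```

```bash
python3 -m inch '[[[0,0,2,0,4.8],[0,0,2.5,0,4.8],[0,0,2,0,4.8],[0,0,0.9,0,4.8],[0,0,0.35,0,4.8],[0,0,0.1,0,4.8],[0,0,0,0,4.8],[0,0,0,0,4.8]]]'
```

```text
clock: 14.85
tool_pos: [447.2, -110.9, 32.8]
tool_rot: [-0.025, 1.0, 0.0, 0.001]
wrist_force: [-0.9, -1.1, -4.7]
grip_width: 0.654
grasp_force: 64.8
```

```bash
python3 -m inch '[[[0,0,0,0,5.8],[0,0,0,0,7],[0,0,0,0,7],[0,0,0,0,7],[0,0,0,0,7]]]' && python3 -m inch '[[[0,0,-1,0,7],[0,0,-3,0,7],[0,0,-3,0,7],[0,0,-2,0,7],[0,0,0,0,7]]]'; python3 - <<'E'
from h import *
a=go(460,100,130,-1.466);go(460,100,130,.105)
print(get_obs()['qpos'])
save("top","a3");save("side","b3")
for n in("solder_reel","transformer","heat_sink"):
  r={c:[(np.round(q["xy"],1),round(q["conf"],2)) for q in place_of(c,n)[:1]] for c in("top","side")}
  print(n,r,[atz(c,v[0][0],4) for c,v in r.items() if v])
E
```

```text
clock: 15.35
tool_pos: [446.8, -111.1, 32.4]
tool_rot: [-0.025, 1.0, 0.0, 0.0]
wrist_force: [-0.4, 0.1, 0.6]
grip_width: 0.825
grasp_force: 0.0
clock: 15.85
tool_pos: [447.9, -111.5, 124.4]
tool_rot: [-0.025, 1.0, -0.0, 0.002]
wrist_force: [0.4, -0.5, -0.1]
grip_width: 0.822
grasp_force: 0.0
yaw now 0.049, tool-z turn 1.515, then shift cm [20.9   3.42 -0.66]
yaw now 0.049, tool-z turn -0.056, then shift cm [-3.42 20.9  -0.55]
[ 0.37008555  0.73075427 -0.36178127  2.15577859  0.7147314   0.36823245
  1.03579416]
solder_reel {'top': [(array([412.6, 179.3]), 0.75)], 'side': [(array([229.5, 285. ]), 0.81)]} [array([ 560.56317253, -103.90651549,    4.        ]), array([ 556.00678722, -111.04387858,    4.        ])]
transformer {'top': [(array([418.2, 225.1]), 0.79)], 'side': [(array([217.1, 246. ]), 0.93)]} [array([ 443.21307215, -112.45521173,    4.        ]), array([ 447.82733201, -113.13422648,    4.        ])]
heat_sink {'top': [(array([323.9, 192.6]), 0.71)], 'side': []} [array([525.20291679, 122.53802571,   4.        ])]
```

```bash
python3 -m inch '[[[0,0,0,-0.056,7],[0,0,0,0,7]]]'; python3 -c "
from h import *
print(get_obs()['qpos'], [atz('top',((x+.5)/7+281.5,(y+.5)/7+157.5),32) for x,y in((313,228),(222,155),(400,150),(230,298),(400,290))])
go(490,95,130,.105)"
```

```text
clock: 16.45
tool_pos: [446.5, -110.9, 121.8]
tool_rot: [-0.053, 0.999, 0.0, -0.0]
wrist_force: [-1.4, -0.2, -0.0]
grip_width: 0.817
grasp_force: 0.0
[ 0.37607799  0.73763182 -0.37367384  2.15634986  0.73447365  0.37471193
  1.07217418] [array([525.50819012, 117.79319982,  32.        ]), array([551.47580602, 149.45879913,  32.        ]), array([553.53982234,  87.13034866,  32.        ]), array([500.66383411, 146.66975856,  32.        ]), array([503.62936076,  87.72381693,  32.        ])]
yaw now 0.107, tool-z turn 0.002, then shift cm [-6.49 20.02 -0.82]
```

```bash
python3 -m inch '[[[-0.3,1,-0.1,0,6.4],[-0.6,2,-0.1,0,6.4],[-1,3,-0.1,0,6.4],[-1,3,-0.1,0,6.4],[-1,3,-0.1,0,6.4],[-1,3,-0.1,0,6.4],[-1,3,-0.1,0,6.4],[-0.6,2,-0.1,0,6.4],[0,0,0,0.14,6.4],[0,0,0,0.143,6.4],[0,0,0,0.143,6.4],[0,0,0,0.143,6.4],[0,0,0,0.143,6.4],[0,0,0,0.143,6.4],[0,0,0,0.143,6.4],[0,0,0,0.143,6.4],[0,0,0,0.143,6.4],[0,0,0,0.143,6.4],[0,0,0,0.143,6.4],[0,0,0,0,6.4]]]'; python3 -c "
from h import *
go(527,119,100,-1.466); print(get_obs()['qpos'])"
```

```text
clock: 18.45
tool_pos: [489.9, 95.9, 130.3]
tool_rot: [0.668, 0.744, 0.0, 0.0]
wrist_force: [0.3, -1.0, 0.4]
grip_width: 0.748
grasp_force: 0.0
yaw now -1.464, tool-z turn 0.002, then shift cm [1.91 3.93 3.03]
[-0.28369653  0.72846602 -0.00316008  2.0515455   0.00581582  0.36135719
 -0.18444899]
```

```bash
python3 -m inch '[[[0.6,1.3,1,0,6.4],[0.6,1.3,1,0,6.4],[0.7,1.33,1,0,6.4],[0,0,1,0,6.4],[0,0,0,0,6.4],[0,0,0,0,6.4]]]'; python3 - <<'E'
from h import *
go(527,119,27,-1.466)
a=save("top","a4");b=save("side","b4")
a=cv2.resize(a[150:240,280:370],None,fx=4.4,fy=4.4);b=cv2.resize(b[180:280,270:370],None,fx=3.96,fy=3.96)
cv2.imwrite("pics/ab4.png",np.hstack([a,b])[:,:,::-1])
E
```

```text
clock: 19.05
tool_pos: [525.9, 117.2, 90.1]
tool_rot: [0.668, 0.744, -0.001, -0.0]
wrist_force: [0.7, 0.3, 0.3]
grip_width: 0.752
grasp_force: 0.0
yaw now -1.463, tool-z turn 0.003, then shift cm [0.17 0.14 6.31]
```

View pics/ab4.png

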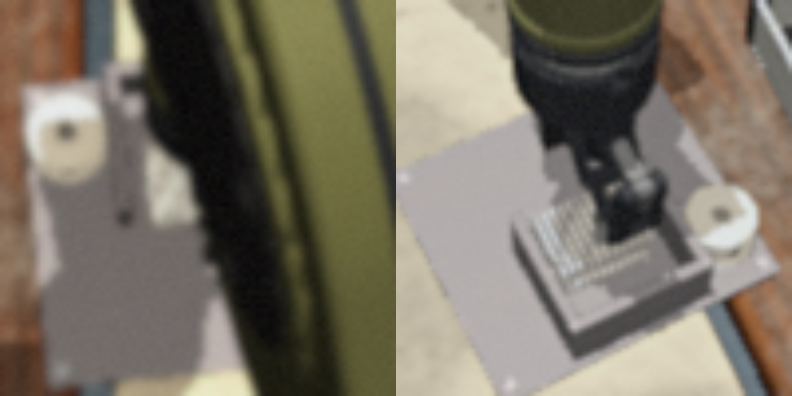

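```bash
python3 -c "
from m0 import S
from h import *
print([S(p,32)[:2] for p in((342,393),(405,362),(315,345),(378,318))])
print([atz('side',(270+(x-396)/3.96,180+y/3.96),32)[:2] for x,y in((575,275),(655,238),(536,222),(612,190))])
print(proj('side',[[566,119,72]]))" | grep -v -e caddy -e case -e mat -e trafo -e top -e side
```

```text
reel [467.4  74.9  52. ] [471.6  74.5  52. ] (array([468.4,  74.8,  46.6]), [0.47143037460263626, 0.471430374602651])
[array([560.2,  96. ]), array([553.8, 152.3]), array([512.8,  91.5]), array([508.8, 147.8])]
[array([558.6, 100.5]), array([553.8, 154.2]), array([516.8,  91.7]), array([513.6, 142.7])]
[[323.9 241.7]]
```

```bash
python3 -m inch '[[[0.2,0.5,1,0,6.6],[0,0,1.5,0,6.6],[0,0,1.5,0,6.6],[0,0,1.2,0,6.6],[0,0,0,0,6.6]]]' && python3 -m inch '[[[0,0,0.6,0,6.6],[0,0,0.4,0,6.6],[0,0,0,0,6.6],[0,0,0,0,6.6]]]'
```

```text
clock: 19.95
tool_pos: [530.6, 120.1, 36.2]
tool_rot: [0.668, 0.744, -0.002, -0.001]
wrist_force: [-1.0, 0.2, -0.1]
grip_width: 0.775
grasp_force: 0.0
clock: 20.35
tool_pos: [532.1, 120.4, 28.5]
tool_rot: [0.668, 0.744, 0.0, 0.0]
wrist_force: [0.1, -1.0, -0.4]
grip_width: 0.773
grasp_force: 0.0
```

```bash
python3 -m inch '[[[0,0,0.15,0,6.6],[0,0,0,0,3.8],[0,0,0,0,3.8],[0,0,0,0,3.8],[0,0,0,0,3.8],[0,0,0,0,3.8],[0,0,0,0,3.8],[0,0,0,0,3.8],[0,0,0,0,3.8]]]' && python3 -m inch '[[[0,0,-0.5,0,3.8],[0,0,-1,0,3.8],[0,0,-2,0,3.8],[0,0,-3,0,3.8],[0,0,-3,0,3.8],[0,0,-1,0,3.8],[0,0,0,0,3.8]]]'; python3 - <<'E'
from h import *
a=go(488,347,130,-1.466);go(488,347,130,-1.6)
b=save("side","b5")
b=cv2.resize(b[150:290,250:390],None,fx=4,fy=4)
cv2.imwrite("pics/ab5.png",b[:,:,::-1])
E
```

```text
clock: 21.25
tool_pos: [531.9, 120.3, 27.2]
tool_rot: [0.668, 0.744, 0.0, -0.0]
wrist_force: [0.2, -0.3, 5.0]
grip_width: 0.512
grasp_force: 62.8
clock: 21.95
tool_pos: [533.0, 120.6, 133.3]
tool_rot: [0.668, 0.744, 0.002, 0.001]
wrist_force: [0.2, 0.3, -1.3]
grip_width: 0.513
grasp_force: 62.1
yaw now -1.464, tool-z turn 0.002, then shift cm [22.99 -2.11  0.34]
yaw now -1.464, tool-z turn 0.136, then shift cm [22.5  -5.16  0.33]
```

View pics/ab5.png

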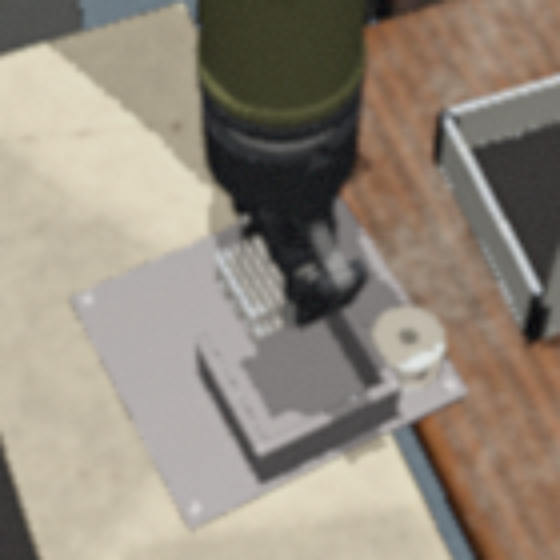

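The heat sink is out of the niche and level in the fingers; the little reel is untouched. On to the case.

```bash
python3 -m inch '[[[0,0,0,0.136,3.8],[1,-0.2,0,0,3.8],[2,-0.5,0,0,3.8],[3,-0.7,0,0,3.8],[3,-0.7,0,0,3.8],[3,-0.7,0,0,3.8],[3,-0.7,0,0,3.8],[3,-0.7,0,0,3.8],[2.5,-0.6,0,0,3.8],[1.4,-0.2,0,0,3.8],[0.6,-0.1,0,0,3.8],[0,0,0,0,3.8],[0,0,0,0,3.8]]]'; python3 - <<'E'
from h import *
a=go(488,347,27.2)
b=save("side","b6")
b=cv2.resize(b[120:260,320:460],None,fx=4,fy=4)
cv2.imwrite("pics/ab6.png",b[:,:,::-1])
E
```

```text
clock: 23.3
tool_pos: [488.0, 344.7, 131.5]
tool_rot: [0.718, 0.696, -0.001, 0.001]
wrist_force: [0.2, 0.2, -2.0]
grip_width: 0.511
grasp_force: 62.1
yaw now -1.601, tool-z turn 0.000, then shift cm [ 2.500e-01 -1.000e-02  1.043e+01]
```

View pics/ab6.png

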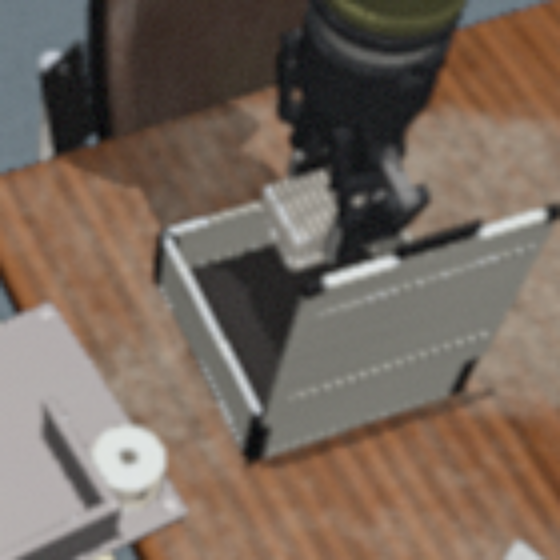

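```bash
python3 -m inch '[[[0.2,0,1.5,0,3.8],[0,0,2.5,0,3.8],[0,0,2.5,0,3.8],[0,0,2,0,3.8],[0,0,1,0,3.8],[0,0,0.6,0,3.8],[0,0,0,0,3.8],[0,0,0,0,3.8]]]'
```

```text
clock: 24.15
tool_pos: [488.1, 348.9, 31.4]
tool_rot: [0.717, 0.697, 0.001, 0.0]
wrist_force: [0.6, 0.9, -1.5]
grip_width: 0.511
grasp_force: 62.1
```

```bash
python3 -m inch '[[[0,0,0.25,0,3.8],[0,0,0.1,0,3.8],[0,0,0,0,3.8],[0,0,0,0,3.8]]]'; python3 -m inch '[[[0,0,0,0,5],[0,0,0,0,6],[0,0,0,0,6],[0,0,0,0,6],[0,0,-1,0,6],[0,0,-3,0,6],[0,0,-3,0,6],[0,0,-3,0,6],[0,0,0,0,6]]]'; python3 - <<'E'
from h import *
b=save("side","b7");a=save("top","a7")
for n in("heat_sink","lid_hinge","lid_tab"):
  r={c:[(np.round(q["xy"],1),round(q["conf"],2)) for q in place_of(c,n)[:1]] for c in("top","side")}
  print(n,r,[atz(c,v[0][0],4) for c,v in r.items() if v])
  if all(r.values()): print(tri(*[(c,v[0][0]) for c,v in r.items()]))
b=cv2.resize(b[120:240,340:460],None,fx=3.3,fy=3.3);a=cv2.resize(a[130:250,180:300],None,fx=3.3,fy=3.3)
cv2.imwrite("pics/ab7.png",np.hstack([a,b])[:,:,::-1])
E
```

```text
clock: 24.55
tool_pos: [487.6, 348.8, 27.5]
tool_rot: [0.717, 0.697, 0.0, -0.0]
wrist_force: [0.1, -0.1, -1.2]
grip_width: 0.511
grasp_force: 62.1
clock: 25.45
tool_pos: [490.1, 350.2, 132.0]
tool_rot: [0.717, 0.697, 0.004, 0.001]
wrist_force: [0.1, 0.4, 0.5]
grip_width: 0.705
grasp_force: 0.0
heat_sink {'top': [(array([231.3, 208.8]), 0.98)], 'side': [(array([392.1, 200.5]), 0.62)]} [array([483.61832314, 351.96955575,   4.        ]), array([489.85616867, 344.80565808,   4.        ])]
(array([484.59288168, 352.11348295,  -7.05283346]), [2.2667927867762425, 2.2667927867762736])
lid_hinge {'top': [(array([227., 169.]), 0.97)], 'side': [(array([413.6, 215.1]), 0.64)]} [array([585.28816358, 366.84406472,   4.        ]), array([550.17869341, 375.15731962,   4.        ])]
(array([571.5989365 , 354.23941786,  51.17489183]), [1.9459628535347406, 1.9459628535347107])
lid_tab {'top': [(array([213.6, 146.2]), 0.6)], 'side': [(array([432.7, 180.2]), 0.62)]} [array([645.27135795, 403.51792509,   4.        ]), array([472.68980832, 478.1064214 ,   4.        ])]
(array([579.19493256, 353.45464472, 203.496156  ]), [3.3823259986867122, 3.3823259986867233])
```

View pics/ab7.png

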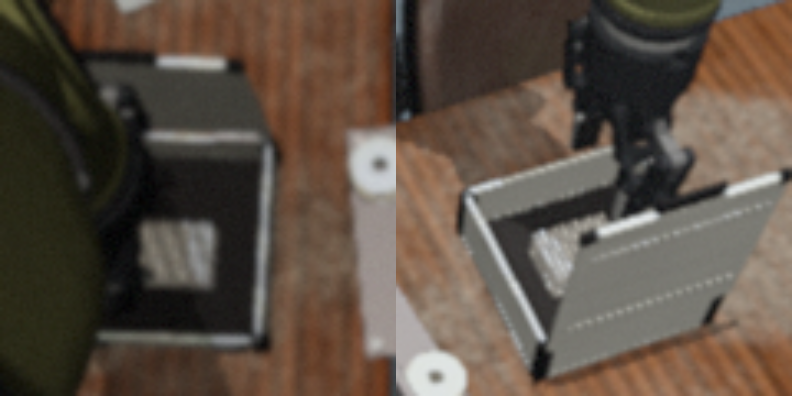

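```bash
python3 -m inch '[[[0,0,-2,0,0],[0,0,-4,0,0],[0,0,-4,0,0],[0,0,-3,0,0],[0,0,-1.5,0,0],[0,1,0,0,0],[0,3,0,0,0],[0,3.5,0,0,0],[0,3.5,0,0,0],[0,2.5,0,0,0],[0,1,0,0,0],[0,0,0,0,0],[0,0,0,0,0]]]'; python3 - <<'E'
from h import *
go(630,350,205)
b=save("side","b8");a=save("top","a8")
b=cv2.resize(b[90:230,340:480],None,fx=2.8,fy=2.8);a=cv2.resize(a[100:240,170:310],None,fx=2.8,fy=2.8)
cv2.imwrite("pics/ab8.png",np.hstack([a,b])[:,:,::-1])
E
```

```text
clock: 27.15
tool_pos: [631.8, 344.1, 270.3]
tool_rot: [0.717, 0.697, -0.001, -0.001]
wrist_force: [-0.3, -0.0, -0.3]
grip_width: -0.004
grasp_force: 0.0
yaw now -1.600, tool-z turn 0.000, then shift cm [ 0.59 -0.18  6.53]
```

View pics/ab8.png

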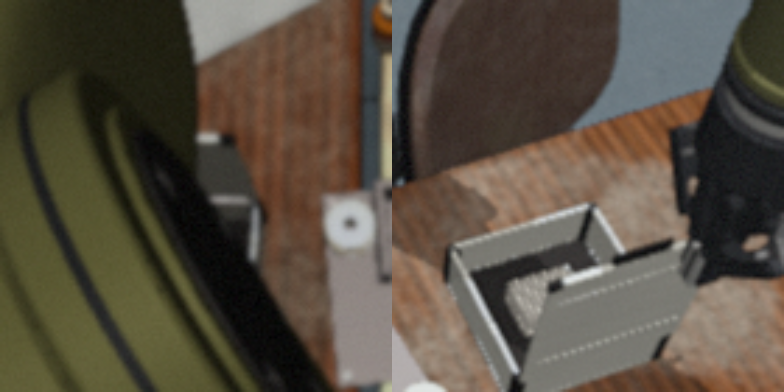

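```bash
python3 -c "
from h import *
p=proj('side',[[632,344,251],[632,344,186],[581,347,212],[578,419,200],[583,273,200]]);print(p,(p-[340,90])*2.8+[392,0])"
```

```text
[[447.0922148  188.28155445]
 [438.27545103 206.35015797]
 [429.78828094 179.73551566]
 [457.04369758 171.76297883]
 [397.46339026 194.87808645]] [[691.85820143 275.18835245]
 [667.17126288 325.78044231]
 [643.40718664 251.25944386]
 [719.72235323 228.93634073]
 [552.89749272 293.65864205]]
```

The fingertips match the projection (691,275), and the tab is at (643,250), so the tool is behind the lid. Lowering, then pulling.

```bash
python3 -m inch '[[[0.4,0,2,0,0],[0,0,3,0,0],[0,0,2,0,0],[0,0,0,0,0],[0,-1,0,0,0],[0,-1,0,0,0],[0,-1,0,0,0],[0,-1,0.1,0,0],[0,-1,0.1,0,0],[0,-1,0.1,0,0],[0,0,0,0,0]]]'
```

```text
clock: 28.35
tool_pos: [571.9, 351.3, 201.1]
tool_rot: [0.717, 0.697, 0.001, -0.0]
wrist_force: [0.3, 0.6, 0.6]
grip_width: 0.003
grasp_force: 0.0
```

```bash
python3 -m inch '[[[0,-1,0.2,0,0],[0,-1,0.25,0,0],[0,-1,0.35,0,0],[0,-1.2,0.5,0,0],[0,-1.2,0.6,0,0],[0,-1.05,0.7,0,0],[0,-1.05,0.8,0,0],[0,-0.9,0.9,0,0],[0,-0.85,0.95,0,0],[0,0,0,0,0]]]'; python3 - <<'E'
from h import *
print(place_of("side","lid_tab")[:1])
b=save("side","b9")
cv2.imwrite("pics/b9c.png",cv2.resize(b[90:230,340:480],None,fx=3.5,fy=3.5)[:,:,::-1])
E
```

```text
clock: 29.35
tool_pos: [479.0, 353.4, 146.6]
tool_rot: [0.717, 0.697, -0.001, -0.001]
wrist_force: [-0.8, 0.1, -0.0]
grip_width: 0.004
grasp_force: 0.0
[{'xy': [430.9, 177.2], 'conf': 0.95}]
```

View pics/b9c.png

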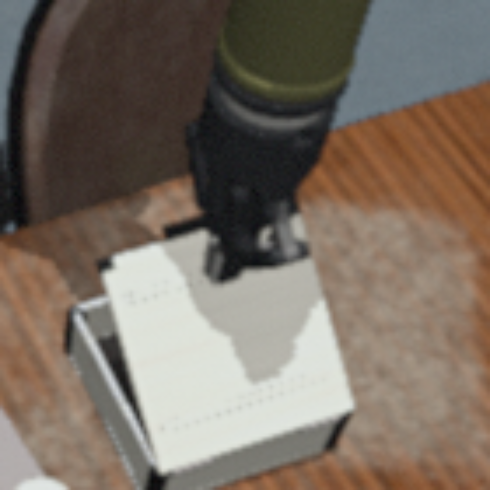

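The lid is swinging down ahead of the fingers, now about half shut; continuing down.

```bash
python3 -m inch '[[[0,-0.7,1.1,0,0],[0,-0.6,1.1,0,0],[0,-0.4,1.2,0,0],[0,-0.4,1.2,0,0],[0,-0.2,1.2,0,0],[0,-0.2,0.8,0,0],[0,0,0,0,0],[0,0,0,0,0]]]'
```

```text
clock: 30.25
tool_pos: [455.6, 353.6, 80.9]
tool_rot: [0.717, 0.697, 0.0, 0.0]
wrist_force: [-0.3, -0.1, 0.9]
grip_width: -0.001
grasp_force: 0.0
```

```bash
python3 -m inch '[[[0,0,0.2,0,0],[0,0,0.15,0,0],[0,0,0.15,0,0],[0,0,0,0,0]]]'; python3 -m inch '[[[0,0,0.2,0,0],[0,0,0.1,0,0],[0,0,0,0,0]]]'
```

```text
clock: 30.65
tool_pos: [455.8, 353.9, 77.5]
tool_rot: [0.717, 0.697, 0.001, 0.0]
wrist_force: [-0.7, -1.0, 11.6]
grip_width: -0.002
grasp_force: 6.1
clock: 30.95
tool_pos: [455.8, 353.9, 77.1]
tool_rot: [0.717, 0.697, 0.001, -0.0]
wrist_force: [-6.4, -4.5, 35.9]
grip_width: -0.001
grasp_force: 17.3
```

```bash
python3 -m inch '[[[0,0,-1,0,2],[0,0,-2.5,0,6],[0,0,-2,0,7],[0,0,0,-0.14,7],[0,0,0,-0.137,7],[0,0,0,-0.137,7],[0,0,0,-0.137,7],[0,0,0,-0.137,7],[0,0,0,-0.137,7],[0,0,0,-0.137,7],[0,0,0,-0.137,7],[0,0,0,-0.137,7],[0,0,0,-0.137,7],[0,0,0,-0.137,7],[0,0,0,-0.14,7],[0,0,0,0,7]]]'; python3 - <<'E'
from h import *
a=go(447,-111.2,130,.049);go(447,-111.2,32.4,prev=a);print(get_obs()['qpos'])
for c in("top","side"):save(c,c+"10")
for n in("solder_reel","transformer","lid_tab"):
  r={c:[(np.round(q["xy"],1),round(q["conf"],2)) for q in place_of(c,n)[:1]] for c in("top","side")}
  print(n,r,[atz(c,v[0][0],4) for c,v in r.items() if v])
E
```

```text
clock: 32.55
tool_pos: [455.4, 353.3, 127.8]
tool_rot: [-0.025, 1.0, 0.0, -0.0]
wrist_force: [0.4, -0.0, -0.4]
grip_width: 0.819
grasp_force: 0.0
yaw now 0.050, tool-z turn 0.001, then shift cm [  3.11 -46.35  -0.23]
yaw now 0.049, tool-z turn 0.000, then shift cm [-0.   -0.    9.76]
[-0.55158834  0.81007961 -0.324621    1.81306114  0.42884391  0.5882603
  0.4778298 ]
solder_reel {'top': [(array([411.5, 183. ]), 0.72)], 'side': []} [array([ 550.87064148, -100.60547619,    4.        ])]
transformer {'top': [], 'side': [(array([221.4, 244.5]), 0.77)]} [array([ 447.77404263, -102.39364025,    4.        ])]
lid_tab {'top': [], 'side': [(array([382.9, 166.2]), 0.62)]} [array([379.17571186, 374.23783403,   4.        ])]
```

```bash
python3 -m inch '[[[0.1,-1,0,0,7],[0.2,-2.5,0,0,7],[0.2,-3,0,0,7],[0.2,-3,0,0,7],[0.2,-3,0,0,7],[0.2,-3,0,0,7],[0.2,-3,0,0,7],[0.2,-3,0,0,7],[0.2,-3,0,0,7],[0.2,-3,0,0,7],[0.2,-3,0,0,7],[0.2,-3,0,0,7],[0.2,-3,0,0,7],[0.2,-3,0,0,7],[0.2,-3,0,0,7],[0.21,-2.5,0,0,7],[0.1,-1.35,0,0,7],[0,0,0,0,7],[0,0,0,0,7]]]'; python3 - <<'E'
from h import *
go(447,-111.2,32.4,.049)
b=save("side","b11");a=save("top","a11")
b=cv2.resize(b[190:330,160:300],None,fx=2.8,fy=2.8);a=cv2.resize(a[140:280,350:490],None,fx=2.8,fy=2.8)
cv2.imwrite("pics/ab11.png",np.hstack([a,b])[:,:,::-1])
E
```

```text
clock: 34.85
tool_pos: [446.1, -110.6, 127.9]
tool_rot: [-0.025, 1.0, 0.0, 0.0]
wrist_force: [-0.1, 0.3, 0.6]
grip_width: 0.821
grasp_force: 0.0
yaw now 0.050, tool-z turn 0.001, then shift cm [-0.08 -0.07  9.55]
```

View pics/ab11.png

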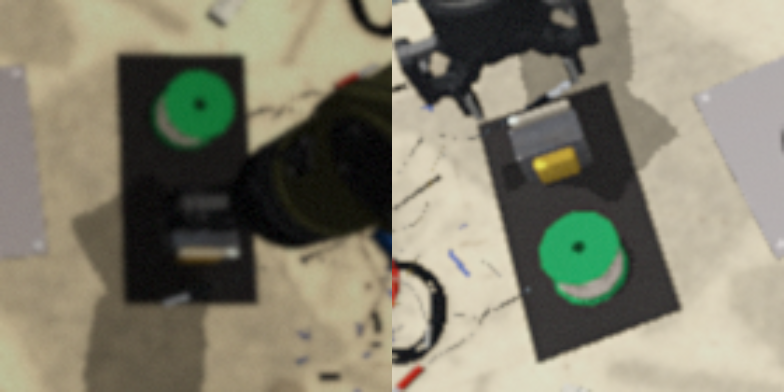

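Both stand upright on the mat, with the reel at (200,105) and the transformer at (207,245) in the left half of the picture. The gripper is over the transformer.

```bash
python3 -m inch '[[[-0.08,-0.07,2,0,7],[0,0,2.5,0,7],[0,0,2.5,0,7],[0,0,1.5,0,7],[0,0,0.9,0,7],[0,0,0,0,7],[0,0,0,0,7]]]' && python3 -m inch '[[[0,0,0,0,4.8],[0,0,0,0,4.8],[0,0,0,0,4.8],[0,0,0,0,4.8],[0,0,0,0,4.8],[0,0,0,0,4.8],[0,0,0,0,4.8]]]' && python3 -m inch '[[[0,0,-0.5,0,4.8],[0,0,-2,0,4.8],[0,0,-3,0,4.8],[0,0,-3,0,4.8],[0,0,-0.5,0,4.8],[0,0,0,-0.054,4.8],[0,0,0,0,4.8]]]'; python3 -c "
from h import *
a=go(461.3,158.6,122,.103);go(461.3,158.6,34,prev=a)"
```

```text
clock: 35.65
tool_pos: [447.3, -110.5, 33.9]
tool_rot: [-0.026, 1.0, 0.0, -0.0]
wrist_force: [-0.4, -0.5, 0.8]
grip_width: 0.824
grasp_force: 0.0
clock: 36.35
tool_pos: [447.6, -111.1, 34.8]
tool_rot: [-0.025, 1.0, 0.0, 0.001]
wrist_force: [-1.1, 0.9, 6.0]
grip_width: 0.653
grasp_force: 63.3
clock: 37.05
tool_pos: [446.6, -112.0, 123.4]
tool_rot: [-0.052, 0.999, 0.0, -0.0]
wrist_force: [-0.8, 0.2, -5.2]
grip_width: 0.649
grasp_force: 65.1
yaw now 0.104, tool-z turn 0.001, then shift cm [-4.25 26.77  0.14]
yaw now 0.103, tool-z turn 0.000, then shift cm [-0.01 -0.    8.8 ]
```

```bash
python3 -m inch '[[[-0.15,1,0,0,4.8],[-0.3,2,0,0,4.8],[-0.5,3,0,0,4.8],[-0.5,3,0,0,4.8],[-0.5,3,0,0,4.8],[-0.5,3,0,0,4.8],[-0.5,3,0,0,4.8],[-0.5,3,0,0,4.8],[-0.4,2.7,0,0,4.8],[-0.3,2,0,0,4.8],[-0.1,1.1,0,0,4.8],[0,0,0,0,4.8],[0,0,0,0,4.8]]]';python3 -c "
from h import *
go(461.8,158.8,36.5,.103)"
```

```text
clock: 38.35
tool_pos: [460.9, 158.1, 123.3]
tool_rot: [-0.052, 0.999, -0.001, -0.001]
wrist_force: [0.1, -0.6, -5.7]
grip_width: 0.651
grasp_force: 64.9
yaw now 0.103, tool-z turn 0.000, then shift cm [-0.11  0.08  8.68]
```

```bash
python3 -m inch '[[[-0.07,0.05,2,0,4.8],[0,0,2.5,0,4.8],[0,0,2,0,4.8],[0,0,1.3,0,4.8],[0,0,0.65,0,4.8],[0,0,0.1,0,4.8],[0,0,0,0,4.8],[0,0,0,0,4.8]]]'
```

```text
clock: 39.15
tool_pos: [462.7, 159.8, 38.9]
tool_rot: [-0.052, 0.999, 0.0, 0.001]
wrist_force: [-0.5, 0.0, -4.9]
grip_width: 0.649
grasp_force: 64.8
```

```bash
python3 -m inch '[[[-0.0,-0.05,0.15,0,4.8],[0,0,0.1,0,4.8],[0,0,0.05,0,4.8],[0,0,0,0,4.8],[0,0,0,0,4.8]]]'; python3 -m inch '[[[0,0,0,0,5.8],[0,0,0,0,7],[0,0,0,0,7],[0,0,0,0,7],[0,0,-1,0,7],[0,0,-3,0,7],[0,0,-3,0,7],[0,0,-2,0,7.5],[0,0,0,0,7.5]]]';python3 -c "
from h import *
a=go(554.6,-111,110,.104);go(554.6,-111,29.5,prev=a)"
```

```text
clock: 39.65
tool_pos: [462.5, 159.4, 35.8]
tool_rot: [-0.052, 0.999, -0.0, 0.0]
wrist_force: [-1.6, -1.3, 5.2]
grip_width: 0.654
grasp_force: 65.9
clock: 40.55
tool_pos: [463.7, 160.0, 128.2]
tool_rot: [-0.052, 0.999, 0.001, 0.002]
wrist_force: [-0.6, 0.2, -0.9]
grip_width: 0.885
grasp_force: 0.0
yaw now 0.104, tool-z turn -0.000, then shift cm [ -6.22 -27.9    1.79]
yaw now 0.104, tool-z turn 0.000, then shift cm [ 0.04 -0.02  8.05]
```

```bash
python3 -m inch '[[[-0.2,-1,0,0,7.5],[-0.5,-2.3,0,0,7.5],[-0.7,-3,0,0,7.5],[-0.7,-3,0,0,7.5],[-0.7,-3,0,0,7.5],[-0.7,-3,0,0,7.5],[-0.7,-3,0,0,7.5],[-0.6,-3,0,0,7.5],[-0.6,-3,0,0,7.5],[-0.5,-2.3,0,0,7.5],[-0.3,-1.3,0,0,7.5],[0,0,1,0,7.5],[0,0,0,0,7.5]]]';python3 -c "
from h import *
go(554.6,-111,29.5,.104)"
```

```text
clock: 41.85
tool_pos: [551.4, -110.4, 113.5]
tool_rot: [-0.053, 0.999, 0.001, -0.002]
wrist_force: [0.5, 1.3, -0.1]
grip_width: 0.877
grasp_force: 0.0
yaw now 0.105, tool-z turn 0.001, then shift cm [-0.34 -0.1   8.4 ]
```

```bash
python3 -m inch '[[[-0.25,-0.05,2,0,7.5],[0,0,2.5,0,7.5],[0,0,2,0,7.5],[0,0,1.4,0,7.5],[0,0,0.5,0,7.5],[0,0,0,0,7.5],[0,0,0,0,7.5]]]' && python3 -m inch '[[[0,0,0,0,5.5],[0,0,0,0,5.5],[0,0,0,0,5.5],[0,0,0,0,5.5],[0,0,0,0,5.5],[0,0,0,0,5.5],[0,0,0,0,5.5]]]' && python3 -m inch '[[[0,0,-0.5,0,5.5],[0,0,-2,0,5.5],[0,0,-3,0,5.5],[0,0,-3,0,5.5],[0,0,-0.5,0,5.5],[0,0,0,0,5.5]]]'; python3 -c "
from h import *
go(469,73.3,122,.104)"
```

```text
clock: 42.55
tool_pos: [556.0, -111.3, 31.9]
tool_rot: [-0.052, 0.999, 0.0, 0.0]
wrist_force: [0.8, 0.3, 0.1]
grip_width: 0.878
grasp_force: 0.0
clock: 43.25
tool_pos: [556.2, -111.5, 32.6]
tool_rot: [-0.052, 0.999, 0.0, 0.001]
wrist_force: [-0.5, 0.9, 5.4]
grip_width: 0.7
grasp_force: 65.2
clock: 43.85
tool_pos: [555.8, -112.2, 121.8]
tool_rot: [-0.052, 0.999, -0.0, 0.001]
wrist_force: [0.3, 0.6, -4.2]
grip_width: 0.703
grasp_force: 66.1
yaw now 0.104, tool-z turn -0.000, then shift cm [ 6.7  19.36 -0.04]
```

```bash
python3 -m inch '[[[0.3,1,0,0,5.5],[0.7,2,0,0,5.5],[1,3,0,0,5.5],[1,3,0,0,5.5],[1,3,0,0,5.5],[1,3,0,0,5.5],[0.8,2.2,0,0,5.5],[0.5,1.4,0,0,5.5],[0.2,0.8,0,0,5.5],[0,0,0,0,5.5],[0,0,0,0,5.5]]]';python3 -c "
from h import *
go(471,73.6,34,.104)"
```

```text
clock: 44.95
tool_pos: [470.6, 73.7, 120.8]
tool_rot: [-0.052, 0.999, -0.0, -0.0]
wrist_force: [0.1, -0.4, -4.1]
grip_width: 0.702
grasp_force: 66.1
yaw now 0.104, tool-z turn -0.000, then shift cm [-0.05 -0.    8.68]
```

```bash
python3 -m inch '[[[0,0,2,0,5.5],[0,0,2.5,0,5.5],[0,0,2,0,5.5],[0,0,1.3,0,5.5],[0,0,0.7,0,5.5],[0,0,0.1,0,5.5],[0,0,0,0,5.5],[0,0,0,0,5.5]]]'
```

```text
clock: 45.75
tool_pos: [471.2, 74.3, 35.9]
tool_rot: [-0.052, 0.999, 0.0, 0.001]
wrist_force: [0.1, -0.1, -2.1]
grip_width: 0.704
grasp_force: 66.0
```

```bash
python3 -m inch '[[[0,-0.05,0.15,0,5.5],[0,0,0.1,0,5.5],[0,0,0,0,5.5],[0,0,0,0,5.5]]]'; python3 -m inch '[[[0,0,0,0,6.6],[0,0,0,0,7.3],[0,0,0,0,7.3],[0,0,0,0,7.3],[0,0,-1,0,7.3],[0,0,-3,0,7.3],[0,0,-3,0,7.3],[0,0,-3,0,7.3],[0,0,-3,0,7.3],[0,-2,0,0,7.3],[0,-3,0,0,7.3],[0,-3,0,0,7.3],[0,-3,0,0,7.3],[0,-3,0,0,7.3],[0,-3,0,0,7.3],[0,-3,0,0,7.3],[0,-2,0,0,7.3],[0,0,0,0,7.3],[0,0,0,0,7.3]]]'; python3 - <<'E'
from h import *
b=save("side","b12");a=save("top","a12")
b0=cv2.imread("pics/side0.png")[:,:,::-1];a0=cv2.imread("pics/top0.png")[:,:,::-1]
for n in("solder_reel","transformer","small_reel","lid_tab"):
  r={c:[(np.round(q["xy"],1),round(q["conf"],2)) for q in place_of(c,n)[:1]] for c in("top","side")}
  print(n,r,[atz(c,v[0][0],4) for c,v in r.items() if v])
f=lambda x:cv2.resize(x[155:245,200:365],None,fx=2.4,fy=2.4)
g=lambda x:cv2.resize(x[140:270,260:425],None,fx=2.4,fy=2.4)
cv2.imwrite("pics/ab12.png",np.vstack([np.hstack([f(a0),f(a)]),np.hstack([g(b0),g(b)])])[:,:,::-1])
E
```

```text
clock: 46.15
tool_pos: [471.1, 73.8, 33.6]
tool_rot: [-0.052, 0.999, -0.0, 0.001]
wrist_force: [-1.0, -0.4, 6.4]
grip_width: 0.701
grasp_force: 66.8
clock: 48.05
tool_pos: [493.4, -144.4, 162.6]
tool_rot: [-0.052, 0.999, 0.0, -0.0]
wrist_force: [0.6, -0.0, -0.6]
grip_width: 0.85
grasp_force: 0.0
solder_reel {'top': [(array([342.4, 211. ]), 0.78)], 'side': [(array([291.3, 227.4]), 0.7)]} [array([478.56264359,  76.65455725,   4.        ]), array([466.74806757,  72.19899109,   4.        ])]
transformer {'top': [(array([324.3, 206.6]), 0.66)], 'side': [(array([321.7, 215.6]), 0.58)]} [array([489.59067383, 121.7074864 ,   4.        ]), array([463.40121669, 155.99490028,   4.        ])]
small_reel {'top': [(array([295.1, 185. ]), 0.8)], 'side': [(array([348. , 238.9]), 0.8)]} [array([544.47968119, 194.84889121,   4.        ]), array([549.55619141, 190.92708167,   4.        ])]
lid_tab {'top': [(array([226. , 235.9]), 0.69)], 'side': [(array([385.5, 164.8]), 0.86)]} [array([416.55206149, 362.27742305,   4.        ]), array([377.47513131, 383.22315332,   4.        ])]
```

View pics/ab12.png

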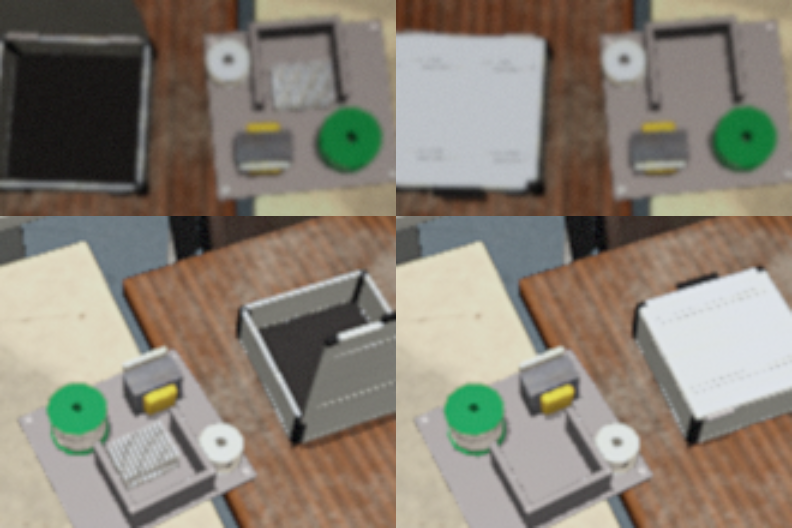

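Before and after (left and right halves) match within about a pixel for the reel, the transformer and the white reel. The lid lies flat on the case, and the arm is clear.

```bash
python3 -c "
from h import *
print(tri(('top',(226,235.9)),('side',(385.5,164.8))))
print(job_done())"
```

```text
(array([412.67051453, 352.83194253,  59.21024558]), [2.9377540328572183, 2.9377540328572667])
the job is handed in; nothing more can be done
None
```

The job is handed in at about 48 s, with no verdict returned: by the last pictures the heat sink, seen flat and fins up before closing, is in the shut case, and the reel and transformer stand upright within about a pixel of their starting spots, the white reel unmoved.

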